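# Take the desiccant cartridge out of the air dryer and weigh it

### The job

Take the desiccant cartridge out of the slanted air dryer and stand it upright in the middle of the scale's pan for weighing. Its cap is held by a sprung bayonet catch: press it in and, still pressing, turn it anticlockwise (looking at the cap), feel for the place, about an eighth to a quarter of a turn round, where it comes free, and draw it straight out along the barrel. Set it down gently, let go, and leave the other loose things where they are.

Things in the scene. Friction and masses are not known exactly. Their poses are not given: they have to be found in the camera images.
- cartridge: The desiccant cartridge, one loose rigid part, 118 mm high, about 0.3 kg. White foot cylinder with metal bands, 48 mm across (0 to 60 mm up); black cap 66 mm across (60 to 88 mm up) with two opposite lugs in line with the bar (86 mm over both, 60 to 68 mm up); black grip bar on top (88 to 118 mm up). Origin: centre of its underside; z from foot to bar, x along the bar, y across it.
- cartridge_grip (a point): Centre of the cartridge's grip bar, 103 mm above its underside and 15 mm above the cap's top face. The bar is 60 mm long (x), 24 mm wide (y, grasp across it) and 30 mm high. z along the cartridge, foot to bar: at the start it points out of the dryer's mouth, 30 degrees from vertical.
- cartridge_bar_end (a point): End of the cartridge's grip bar: on its x axis, 30 mm from the cartridge's axis, 103 mm above the underside. Shows how far the cap is turned. Axes as the cartridge.
- cartridge_center (a point): Point on the cartridge's axis half-way up, 59 mm above its underside. Axes as the cartridge.
- dryer: Air dryer, bolted down: aluminium foot plate 180 x 130 mm, two grey cheeks, grey barrel 92 mm across that leans 30 degrees from vertical to the dryer's front (its -x side, roughly towards the robot). Highest part about 165 mm. Origin: on the bench under its middle, z up.
- dryer_mouth (a point): Centre of the dryer's round mouth: flange face 104 mm across, 137 mm above the bench. z out along the barrel's axis, y to the dryer's +y. At the start the cap's top face stands 14 mm proud of it, the bar is turned -30 degrees about z from this x axis, and the cartridge reaches 74 mm into the bore (58 mm wide). The flange leaves 2 mm round the cap.
- dryer_catch (a point): Point on the barrel's axis 6 mm inside the mouth, level with the lugs' tops at the start. A spring pushes the cartridge out with 8 N, plus 0.35 N per mm pressed in. After 6 mm the lugs clear their catches; at 10 mm they bottom on a rigid floor. Pressed in, the cap turns only anticlockwise (positive about z); once 30 degrees round, the flange alone keeps it down.
- dryer_keying (a point): Point on the barrel's axis 12 mm inside the mouth, level with the keying ring that holds the two release slots. The ring's setting differs from dryer to dryer and is not measured: the cap comes free in a span of 5 degrees whose middle lies 47 to 77 degrees round from the start. Before and beyond it the flange blocks the lugs when the cap is drawn outwards (they rest 6 mm deeper than at the start); in it nothing does, and the spring lifts the cap up to 14 mm.
- scale_pan (a point): Centre of the top face of the kitchen scale's round flat pan: 128 mm across, 47 mm above the bench, z up. The scale stays where it is; set down on it gently (under 80 N).
- wax_tin: Bystander: round tin, 71 mm across, 35 mm high, loose; origin at the centre of its underside.
- wax_block: Bystander: upright block of wax 48 x 48 x 75 mm, loose; origin at the centre of its underside.
- clay_slab: Bystander: block of clay 61 x 69 x 21 mm, loose; origin at the centre of its underside.
- tape_roll: Bystander: roll of tape lying flat, 105 mm across, 24 mm high, loose; origin at the centre of its underside.
- scale: Kitchen scale, 205 x 156 mm, 47 mm high, display towards its -x; fixed in place. Origin at the centre of its underside, z up.

How it is judged:
On the way, in this order (a step that is already met when the one before it is completed fails the run):
1. the cap is pressed in, clear of its catches (z of cartridge_grip in the frame of dryer_mouth below 0.0245 m), for 0.05 s.
2. the cap, still in the mouth, is turned to its release slots (y of cartridge_bar_end in the frame of dryer_mouth above 0.003 m and z of cartridge_grip in the frame of dryer_mouth below 0.04 m), for 0.05 s.
3. the cartridge is drawn out of the barrel (z of cartridge_grip in the frame of dryer_mouth above 0.105 m), for 0.05 s.
At the end, for the whole second after the job is handed in: The cartridge stands upright (within 6 degrees), foot down and at rest, on the scale's pan, its axis within 25 mm of the pan's centre; wax tin, wax block, clay slab and tape roll are within 20 mm of where they stood (horizontal distance between cartridge_center and scale_pan below 0.025 m and z of cartridge_center in the frame of scale_pan between 0.054 and 0.064 m and angle between cartridge_grip's own z axis and vertical below 0.1 rad and z of cartridge_grip in the frame of scale_pan above 0.09 m and linear speed of cartridge below 0.02 m/s and angular speed of cartridge below 0.1 rad/s and distance of each of wax_tin, wax_block, clay_slab, tape_roll from where it was at the start of the episode below 0.02 m); the robot touches nothing.
It fails at once if the cartridge is slammed on the scale: more than 80 N (contact force between cartridge and scale above 80 N).
It also fails if it takes over 72 s, if anything falls off the work surface, if the arm or the gripper's body presses on something with over 40 N, if the wrist force passes 120 N, or if a joint passes its speed limit or range.

### The arm

A 6-joint arm with a two-finger parallel gripper is mounted at the origin on a cart in front of the work surface, level with it; the furniture and walls round the work are solid. World frame = base frame: x ahead of the robot, y to its left, z up, the work surface at z = 0. Lengths are in m, angles in rad, forces in N, time in s.
With the tool pointing down it reaches from about 0.425 to 1.125 m from the base axis. Payload 14.9 kg.
Tool frame: the origin (TCP) lies at the very end of the fingers, on their centre line; the grasp point (between the pads) lies 19 mm behind it; z points along the fingers, y is the line along which they close (so a half turn about z gives the same grasp; the last joint's range is limited). The gripper opens to 91 mm and grips with 3 to 60 N. Pads are 32 mm wide; open, the fingers measure 118 mm over their backs; the gripper's body (76 mm by 178 mm) begins 60 mm behind the grasp point.
Start: joints at [1.201, 0.379, 1.734, -0, 1.028, -0.033], TCP at [0.231, 0.661, 0.214] pointing down, gripper open.
Joint ranges: [-2.77, 2.77], [-0.74, 2.19], [0, 2.66], [-1.06, 4.2], [0.31, 2.87], [-3.08, 3.08]. Speed limits (rad/s): [1.89, 1.89, 2.39, 3.14, 3.14, 3.14].

### API

Orientations are given as a rotation vector (axis times angle).
In Python, from station import * gives the robot as it stands.
- The arm moves only by the shell command python3 -m jog 'ROWS' [OPENING] [FORCE]. ROWS is JSON, a list of rows, each an object with "xyz": the shift along the tool's x, y, z in cm, a list of three; "dr": the turn, a rotation vector about the tool's x, y, z in degrees, a list of three. A call has 1 to 5 rows; each row is the pose to reach, as a shift and turn from the pose commanded when the call began, along the tool's axes at that moment; what a row does not reach only later rows make up. A row lasts 1/8 s, in which the tool goes at most 62.5 mm and 10.7 degrees, less where a joint would pass 70% of its speed; a pose out of reach is approached as far as the arm can. A call with a gripper value outside its range is refused whole. OPENING is the finger opening in cm, from 0 to 9.12, set as the call begins (- or left out, the last holds). The fingers move at their own pace and stop on an object; FORCE is the grip in N (left out, the last holds). Time passes only in rows, so rows that repeat a pose let the fingers close. It gives the time, the measured TCP pose, the force, the opening and the grip force at its end, in the units of the state.
- get_obs(): the state, without advancing time (a new reading comes with each control period).
- get_image(name): name is "scene" or "side" or "wrist"; returns a dict with "img" (480x640x3 uint8, red, green, blue), "range_z" (480x640 float32, m along the optical axis (not along the pixel's ray), 0 where there is no reading), "fx", "fy", "cx", "cy" (pixels), "k1" (the pictures are not rectified: a ray, as slopes to the right and down, at radius r is drawn at 1 + k1 r^2 times it, then the intrinsics apply), "eye" and "rotation" of the camera in the world. Camera axes: x right, y down, z forward; pixel columns grow to the right and rows downward; lengths in m; the calibration is good to about 2 mm. A picture is of the moment at which its call begins.
- hand_in(): hands the job in; it is judged then, once.
The state is a dict: "clock": time; "qpos": joint angles; "joint_vel": joint speeds; "joint_efforts": joint torques, N m; "ee_pos": TCP position; "orientation": TCP orientation; "contact_force": force on the tool from outside, world axes, zero at the start; "torque": the same for the moment, N m; "finger_gap": finger opening in m; "grip_force": force on a finger pad.
Only numpy, scipy, OpenCV 4.12 (cv2) and the standard library are available. Lean on these libraries where they do the work, as an engineer would, in place of code of your own. Each camera call takes 0.05 s, during which the arm holds its last target. There are 200 camera calls.

## Working session

There is one attempt and no reset: what is moved stays moved. The work goes in short steps, Python scripts to look and compute and a shell command to move; the robot and the scene stay as the last step left them, time stands still between calls to the robot, and variables do not carry over. Pictures are saved under pics/ and viewed, at most 10 in all, crops included, and the job is handed in when it is done.

```bash
mkdir -p pics; ls
cat > h.py <<'E'
from station import *
import numpy as np, cv2
from scipy.spatial.transform import Rotation as R
def cloud(d):
    K=np.array([[d['fx'],0,d['cx']],[0,d['fy'],d['cy']],[0,0,1]])
    v,u=np.mgrid[0:480,0:640]
    p=np.stack([u,v],-1).reshape(-1,1,2).astype(float)
    n=cv2.undistortPoints(p,K,np.array([d['k1'],0,0,0.])).reshape(480,640,2)
    z=d['range_z'][...,None]
    c=np.concatenate([n*z,z],-1)
    return c@np.array(d['rotation']).T+np.array(d['eye'])
E
python3 - <<'E'
from h import *
for n in ['scene','side']:
    d=get_image(n); np.savez(f'{n}.npz',**d,P=cloud(d)); cv2.imwrite(f'pics/{n}0.png',d['img'][...,::-1]); print(n,d['eye'],d['rotation'],d['k1'],d['fx'])
print(get_obs())
E
```

```text
picsTraceback (most recent call last):
  File "<stdin>", line 3, in <module>
  File "h.py", line 11, in cloud
    return c@np.array(d['rotation']).T+np.array(d['eye'])
           ~~~~~~~~~~~~~~~~~~~~~~~~~~~^~~~~~~~~~~~~~~~~~~
ValueError: operands could not be broadcast together with shapes (480,640) (3,)
```

```bash
sed -i "s/c@np.array(d\['rotation'\]).T/c@R.from_rotvec(d['rotation']).as_matrix().T/" h.py
python3 - <<'E'
from h import *
for n in ['scene','side']:
    d=get_image(n); np.savez(f'{n}.npz',**d,P=cloud(d)); cv2.imwrite(f'pics/{n}0.png',d['img'][...,::-1]); print(n,d['eye'],d['rotation'],d['k1'],d['fx'])
print(get_obs())
E
```

```text
scene [ 0.00186266 -0.9073385   1.44237918] [-2.37384185  0.68400142 -0.24907881] 0.03922440398644594 569.2910710583097
side [0.60987072 1.25472604 0.87219429] [-0.03648268 -2.72121544  1.53557804] -0.1545389210114116 615.873237430474
{'clock': 0.15, 'qpos': array([ 1.20072829e+00,  3.79278293e-01,  1.73461689e+00,  3.18616424e-05,
        1.02852618e+00, -3.32648426e-02]), 'joint_vel': array([-0.00029519, -0.00304119, -0.00117889,  0.00018253, -0.0008639 ,
        0.00072495]), 'joint_efforts': array([ 2.30300102e-03, -7.64111710e+01, -4.34653652e+01,  6.51703728e-02,
        4.08506789e-02, -1.23666223e-05]), 'ee_pos': array([0.23120032, 0.66040914, 0.21346053]), 'orientation': array([-5.26545339e-01, -3.09695688e+00,  1.26669266e-03]), 'contact_force': array([-0.21656572,  0.24870014, -0.72739925]), 'torque': array([ 0.0133524 , -0.02670813,  0.00349366]), 'grip_force': 0.0, 'finger_gap': 0.09070820753492598}
```

View pics/scene0.png

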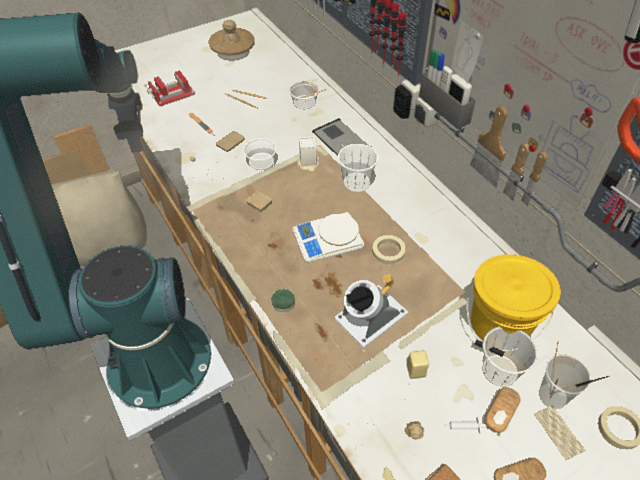

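View pics/side0.png

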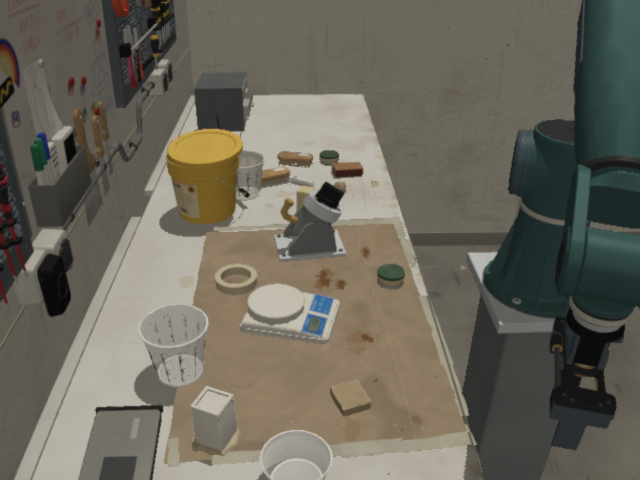

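Scene: the pan is at (338,229) and the dryer at (368,310), with the black bar at (360,299). Side: pan (275,302), bar (328,193). Bystanders are the tape, green tin, clay slab and upright block. Next I'll measure the flange, bar and pan.

Run:
```python
from h import *
S=[np.load('scene.npz'),np.load('side.npz')]
boxes=[(325,270,405,350),(270,175,350,262)]
for s,b in zip(S,boxes):
    P=s['P']; I=s['img'].astype(int); x0,y0,x1,y1=b
    p=P[y0:y1,x0:x1].reshape(-1,3); c=I[y0:y1,x0:x1].reshape(-1,3)
    ok=p[:,2]>0.005; p,c=p[ok],c[ok]
    hi=p[:,2]>0.1
    dark=c.max(1)<60
    q=p[hi&dark]; print('dark',len(q),q.mean(0),q.min(0),q.max(0))
    q=p[hi&~dark&(c.min(1)>110)]; print('light hi',len(q),q.mean(0),q.min(0),q.max(0))
    # plate: bright low
    q=p[(p[:,2]<0.03)&(c.min(1)>140)]
    (r)=cv2.minAreaRect(q[:,:2].astype(np.float32)*1000); print('plate',len(q),r,np.median(q[:,2]))
for s,b in zip(S,[(315,205,365,255),(240,280,312,325)]):
    P=s['P']; x0,y0,x1,y1=b
    p=P[y0:y1,x0:x1].reshape(-1,3); c=s['img'][y0:y1,x0:x1].reshape(-1,3).astype(int)
    q=p[(abs(p[:,2]-.047)<.006)&(c.min(1)>150)]
    print('pan',len(q),q.mean(0),cv2.minEnclosingCircle(q[:,:2].astype(np.float32)*1000))
print([cv2.imwrite(f'pics/z{i}.png',cv2.resize(s['img'][y0:y1,x0:x1,::-1],None,fx=6,fy=6)) for i,(s,(x0,y0,x1,y1)) in enumerate(zip(S,boxes))])
```

```text
dark 453 [ 0.5271994  -0.21599146  0.16757044] [ 0.00186266 -0.9073385   0.10218756] [ 0.56656808 -0.17238087  1.44237918]
light hi 695 [ 0.5361157  -0.22988745  0.17170547] [ 0.00186266 -0.9073385   0.10020438] [ 0.66105585 -0.1463274   1.44237918]
plate 838 ((596.3194580078125, -219.73829650878906), (207.7830810546875, 212.84959411621094), 20.086219787597656) 0.013946728817921694
dark 436 [ 0.52691696 -0.18607059  0.15900614] [ 0.48938543 -0.21543574  0.12137946] [ 0.59483989 -0.15765222  0.18727333]
light hi 296 [ 0.56269243 -0.13086011  0.16761562] [ 0.49044469 -0.24118682  0.10294147] [0.65547202 1.25472604 0.87219429]
plate 368 ((560.6749267578125, -381.3020324707031), (250.4796600341797, 513.694580078125), 4.951125144958496) 0.011237923482295298
pan 782 [0.66670002 0.11363026 0.04861682] ((667.3675537109375, 114.74046325683594), 67.6982650756836)
pan 1442 [0.66126595 0.11793213 0.04607461] ((661.5980834960938, 115.51573181152344), 65.94615936279297)
[True, True]
```

View pics/z0.png

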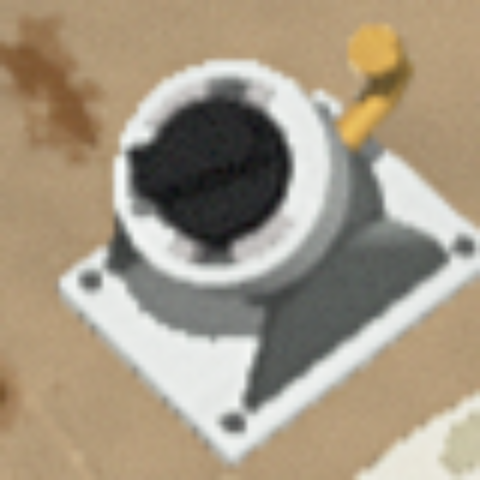

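Plate bolts at (90,280), (233,422), (463,245) in the crop; the bar runs from lower left (135,170) to upper right (285,155).

```bash
cat >> h.py <<'E'
def ray(d,u,v,h):
    K=np.array([[float(d['fx']),0,float(d['cx'])],[0,float(d['fy']),float(d['cy'])],[0,0,1]])
    n=cv2.undistortPoints(np.array([[[u,v]]],float),K,np.array([float(d['k1']),0,0,0])).ravel()
    r=R.from_rotvec(d['rotation']).apply([n[0],n[1],1]); e=np.array(d['eye'])
    return e+r*(h-e[2])/r[2]
E
python3 - <<'E'
from h import *
s=np.load('scene.npz');P=s['P']
b=[ray(s,325+x/6-.4,270+y/6-.4,.014) for x,y in [(90,280),(233,422),(463,245)]]
print(b, np.linalg.norm(b[0]-b[1]),np.linalg.norm(b[1]-b[2]))
print('depth z',[P[int(270+y/6),int(325+x/6)] for x,y in [(90,280),(233,422),(463,245),(225,440)]])
f=b[0]-b[1]; print('yaw y-axis dir',np.degrees(np.arctan2(f[1],f[0])), 'x-axis',np.degrees(np.arctan2(*(b[2]-b[1])[[1,0]])))
# flange: bright pixels in both views near mouth
for n,(x0,y0,x1,y1) in [('scene',(340,275,385,320)),('side',(295,180,350,225))]:
    s=np.load(n+'.npz');p=s['P'][y0:y1,x0:x1].reshape(-1,3);c=s['img'][y0:y1,x0:x1].reshape(-1,3).astype(int)
    m=(c.min(1)>165)&(p[:,2]>.1)&(p[:,2]<.2)
    q=p[m]; 
    for k in range(6):
        ctr=np.median(q,0) if k==0 else q.mean(0); nn=np.linalg.svd(q-q.mean(0))[2][2] if len(q)<3000 else 0
        nn=nn*np.sign(nn[2]); d=(q-q.mean(0))@nn; q=q[abs(d)<max(.004,1.5*d.std())]
    print(n,len(q),'mean',q.mean(0),'n',nn,'tilt',np.degrees(np.arccos(nn[2])),'az',np.degrees(np.arctan2(nn[1],nn[0])),q.min(0),q.max(0))
    dk=p[(c.max(1)<60)&(p[:,2]>.1)&(p[:,2]<.22)]
    top=dk[(dk-q.mean(0))@nn>.034]
    print('bar top',len(top),top.mean(0) if len(top) else 0,((dk-q.mean(0))@nn).max())
    if len(top)>5: print('dir',np.linalg.svd(top-top.mean(0))[2][0])
E
```

```text
[array([ 0.50281015, -0.15364997,  0.014     ]), array([ 0.51776774, -0.25661674,  0.014     ]), array([ 0.67016257, -0.23447558,  0.014     ])] 0.10404751243625045 0.15399485917054942
depth z [array([ 0.50218935, -0.15667455,  0.02001632]), array([ 0.5132407 , -0.26038545,  0.02331441]), array([ 0.66985857, -0.23542937,  0.01784226]), array([ 0.50818693, -0.26337013,  0.01555673])]
yaw y-axis dir 98.26532035811414 x-axis 8.266557352003101
scene 357 mean [ 0.5444467  -0.20665031  0.14099395] n [-0.49634035 -0.08080031  0.86435963] tilt 30.19033673740706 az -170.75380612552067 [ 0.49661526 -0.25344744  0.111138  ] [ 0.5878161  -0.15082632  0.16724677]
bar top 188 [ 0.52250629 -0.2079648   0.17786709] 0.05261573602734434
dir [-0.83024109  0.34884033 -0.43475298]
side 32 mean [ 0.54468732 -0.20592444  0.14086438] n [-0.50345841 -0.09233974  0.85907101] tilt 30.787564608605376 az -169.60684500124978 [ 0.49044469 -0.23588688  0.10885774] [ 0.5759676  -0.16134953  0.16197708]
bar top 120 [ 0.51503732 -0.19285248  0.17226238] 0.04588347943205305
dir [-0.82705608  0.35345262 -0.43709208]
```

```bash
cat >> h.py <<'E'
yaw=np.radians(8.27)
M=np.array([.542,-.2005,.1375])
n=np.array([-.5*np.cos(yaw),-.5*np.sin(yaw),np.sqrt(.75)])
my=np.array([-np.sin(yaw),np.cos(yaw),0]); mx=np.cross(my,n)
def Rg(deg): # tool rotation grasping bar at angle deg about n
    a=np.radians(deg); bx=np.cos(a)*mx+np.sin(a)*my
    return np.stack([bx,-np.cross(n,bx),-n],1)
def rel(p,Rt=None):
    o=get_obs(); Rc=R.from_rotvec(o['orientation']).as_matrix()
    print('t',round(o['clock'],2),'q',np.round(o['qpos'],2),'p',np.round(o['ee_pos'],4),'gap',round(o['finger_gap'],4))
    print('xyz cm',np.round(Rc.T@(np.array(p)-o['ee_pos'])*100,2), 'dr',None if Rt is None else np.round(R.from_matrix(Rc.T@Rt).as_rotvec(degrees=True),1))
E
python3 -m jog '[{"xyz":[-6,-3,-3],"dr":[0,0,10]},{"xyz":[-11,-6,-6],"dr":[0,0,20]},{"xyz":[-16,-9,-8],"dr":[0,0,30]},{"xyz":[-21,-12,-8],"dr":[0,0,40]},{"xyz":[-26,-14,-8],"dr":[0,0,50]}]' 9.1
python3 -c "
from h import *
rel([.56,.1,.30])"
```

```text
clock: 0.78
ee_pos: [0.4314, 0.441, 0.2946]
orientation: [1.793, 2.579, 0.001]
contact_force: [0.6, 0.1, 1.1]
finger_gap: 0.091
grip_force: 0.0
t 0.78 q [0.76 0.16 1.85 0.   1.12 0.4 ] p [0.4314 0.441  0.2946] gap 0.091
xyz cm [-36.45   0.17  -0.56] dr None
```

```bash
python3 -m jog '[{"xyz":[-6,0,0],"dr":[0,0,10]},{"xyz":[-12,0,0],"dr":[0,0,20]},{"xyz":[-18,0,0],"dr":[0,0,30]},{"xyz":[-24,0,0],"dr":[0,0,40]},{"xyz":[-30,0,0],"dr":[0,0,50]}]'
python3 -c "
from h import *
G=M+.029*n
rel(G+.11*n,Rg(-30))"
```

```text
clock: 1.4
ee_pos: [0.5368, 0.1601, 0.294]
orientation: [2.716, 1.58, 0.0]
contact_force: [0.6, 0.3, -0.1]
finger_gap: 0.0908
grip_force: 0.0
t 1.4 q [0.25 0.07 1.96 0.   1.11 0.77] p [0.5368 0.1601 0.294 ] gap 0.0908
xyz cm [-35.36  12.79   3.61] dr [-6.3 32.1 80.1]
```

```bash
python3 -m jog '[{"xyz":[-5,2,0],"dr":[0,0,10]},{"xyz":[-10,4,0],"dr":[0,0,20]},{"xyz":[-15,6,0],"dr":[0,0,30]},{"xyz":[-20,8,0],"dr":[0,0,40]},{"xyz":[-25,10,0],"dr":[-2,10,48]}]'
python3 -c "
from h import *
G=M+.029*n
rel(G+.11*n,Rg(-30))"
```

```text
clock: 2.02
ee_pos: [0.5021, -0.1063, 0.2941]
orientation: [-3.064, -0.368, -0.216]
contact_force: [1.6, -0.1, 0.7]
finger_gap: 0.0911
grip_force: 0.0
t 2.02 q [-0.31 -0.07  2.11  0.12  1.    0.97] p [ 0.5021 -0.1063  0.2941] gap 0.0911
xyz cm [-5.72  9.54  2.54] dr [ 2.3 22.3 34.3]
```

```bash
python3 -m jog '[{"xyz":[-1,2,0],"dr":[0.5,5,8]},{"xyz":[-2.5,4,0.5],"dr":[1,10,16]},{"xyz":[-4,6.5,1.2],"dr":[1.5,15,24]},{"xyz":[-5,8.5,2],"dr":[2,20,31]},{"xyz":[-5.7,9.5,2.5],"dr":[2.3,22.3,34.3]}]'
python3 - <<'E'
from h import *
G=M+.029*n
rel(G+.11*n,Rg(-30))
d=get_image('wrist'); np.savez('w.npz',**d,P=cloud(d)); cv2.imwrite('pics/w1.png',d['img'][...,::-1])
E
```

```text
clock: 2.65
ee_pos: [0.4719, -0.2098, 0.2575]
orientation: [-2.829, 0.544, -0.728]
contact_force: [-0.1, 0.6, 0.7]
finger_gap: 0.0908
grip_force: 0.0
t 2.65 q [-0.65 -0.12  2.29  0.6   0.68  0.88] p [ 0.4719 -0.2098  0.2575] gap 0.0908
xyz cm [0.15 0.02 0.03] dr [ 0.   0.1 -0. ]
```

View pics/w1.png

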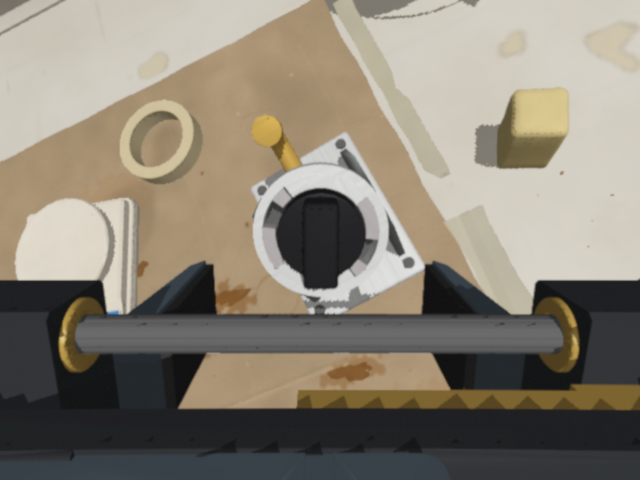

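The bar is upright in the wrist view, at columns 303–338 and rows 197–287, centred on (320,242) and aligned with the tool x axis. I'll refine its position using depth.

Run:
```python
from h import *
d=np.load('w.npz'); P=d['P']; I=d['img'].astype(int)
o=get_obs(); Rc=R.from_rotvec(o['orientation']).as_matrix()
q=P[190:295,290:350].reshape(-1,3); t=(q-o['ee_pos'])@Rc*100
h=t[:,2]; print('nearest z',np.percentile(h,[1,5,20,50]))
m=h<np.percentile(h,5)+.5
print(m.sum(), t[m].mean(0), t[m].min(0),t[m].max(0), 'rect',cv2.minAreaRect(t[m][:,:2].astype(np.float32)))
# flange ring: bright
q=P[160:310,245:395].reshape(-1,3);c=I[160:310,245:395].reshape(-1,3);t=(q-o['ee_pos'])@Rc*100
m=(c.min(1)>150)&(t[:,2]>12)&(t[:,2]<15.5); a=t[m]; print('ring',len(a),np.median(a,0),a.min(0),a.max(0),cv2.minEnclosingCircle(a[:,:2].astype(np.float32)))
```

```text
nearest z [9.04888246 9.12082031 9.19789545 9.80567475]
3115 [0.04521487 0.14681291 8.95660926] [ -3.1937117   -1.09772234 -17.24757173] [6.95536966 1.40710113 9.61431064] rect ((1.8775856494903564, 0.17621934413909912), (10.152097702026367, 2.4965407848358154), 0.4711703062057495)
ring 6491 [ 1.19115432  0.21218427 13.58189112] [-5.34901318 -5.03328653 12.13408812] [ 5.12413765  5.32209486 15.47361884] ((-0.12511864304542542, 0.11553847789764404), 5.258955478668213)
```

```bash
python3 -m jog '[{"xyz":[0,0.15,3],"dr":[0,0,0]},{"xyz":[0,0.15,6],"dr":[0,0,0]},{"xyz":[0,0.15,9],"dr":[0,0,0]},{"xyz":[0,0.15,11],"dr":[0,0,0]},{"xyz":[0,0.15,11.6],"dr":[0,0,0]}]' 9.1
python3 -m jog '[{"xyz":[0,0,0],"dr":[0,0,0]},{"xyz":[0,0,0],"dr":[0,0,0]},{"xyz":[0,0,0],"dr":[0,0,0]},{"xyz":[0,0,0],"dr":[0,0,0]},{"xyz":[0,0,0],"dr":[0,0,0]}]' 1.5 50
python3 -c "
from h import *
rel(M,Rg(-30))
o=get_obs();print(o['contact_force'],o['torque'])"
```

```text
clock: 3.32
ee_pos: [0.5297, -0.2011, 0.1564]
orientation: [-2.832, 0.536, -0.723]
contact_force: [-0.2, 0.5, -0.2]
finger_gap: 0.0913
grip_force: 0.0
clock: 3.95
ee_pos: [0.5295, -0.2019, 0.1575]
orientation: [-2.831, 0.538, -0.727]
contact_force: [-0.9, 0.3, 0.0]
finger_gap: 0.044
grip_force: 0.0
t 3.95 q [-0.56  0.14  2.26  0.81  0.46  0.7 ] p [ 0.5295 -0.2019  0.1575] gap 0.044
xyz cm [ 0.1  -0.01  2.36] dr [0.  0.1 0.2]
[-0.87809073  0.32890457  0.02768208] [-0.05411821  0.40758198 -0.0558549 ]
```

```bash
python3 -m jog '[{"xyz":[0,0,0],"dr":[0,0,0]},{"xyz":[0,0,0],"dr":[0,0,0]},{"xyz":[0,0,0],"dr":[0,0,0]},{"xyz":[0,0,0],"dr":[0,0,0]},{"xyz":[0,0,0],"dr":[0,0,0]}]' 1.5 50
python3 -c "
from h import *
rel(M,Rg(-30))
o=get_obs();print(o['contact_force'],o['torque'],Rg(0).T@o['contact_force'])"
```

```text
clock: 4.58
ee_pos: [0.5295, -0.202, 0.1573]
orientation: [-2.832, 0.538, -0.726]
contact_force: [-3.3, -1.7, 1.1]
finger_gap: 0.0239
grip_force: 50.0
t 4.58 q [-0.56  0.14  2.26  0.81  0.46  0.7 ] p [ 0.5295 -0.202   0.1573] gap 0.0239
xyz cm [ 0.11 -0.02  2.34] dr [0.  0.1 0.2]
[-3.31374431 -1.72662019  1.05683123] [-0.48575721  0.86610849 -0.29243349] [-2.52660953  1.2320229  -2.67906228]
```

```bash
python3 -m jog '[{"xyz":[0,0,0.3],"dr":[0,0,0]},{"xyz":[0,0,0.6],"dr":[0,0,0]},{"xyz":[0,0,0.8],"dr":[0,0,0]},{"xyz":[0,0,0.8],"dr":[0,0,0]},{"xyz":[0,0,0.8],"dr":[0,0,0]}]'
python3 -c "
from h import *
rel(M,Rg(-30))
o=get_obs();print(o['contact_force'],o['torque'],Rg(0).T@o['contact_force'])"
```

```text
clock: 5.2
ee_pos: [0.5335, -0.2014, 0.1504]
orientation: [-2.832, 0.538, -0.726]
contact_force: [-5.5, -3.3, 4.3]
finger_gap: 0.0237
grip_force: 50.0
t 5.2 q [-0.55  0.16  2.26  0.83  0.45  0.68] p [ 0.5335 -0.2014  0.1504] gap 0.0237
xyz cm [ 0.11 -0.02  1.54] dr [0.  0.1 0.2]
[-5.53969397 -3.34922668  4.2845918 ] [-0.51096278  1.0452846  -0.16255087] [-3.02253611  2.51758    -6.69248249]
```

```bash
python3 -m jog '[{"xyz":[0,0,0],"dr":[0,0,-4]},{"xyz":[0,0,0],"dr":[0,0,-8]},{"xyz":[0,0,0],"dr":[0,0,-12]},{"xyz":[0,0,0],"dr":[0,0,-16]},{"xyz":[0,0,0],"dr":[0,0,-20]}]'
python3 -c "
from h import *
rel(M,Rg(-30))
o=get_obs();print(o['contact_force'],o['torque'],Rg(0).T@o['contact_force'],Rg(0).T@o['torque'])"
```

```text
clock: 5.82
ee_pos: [0.5336, -0.2011, 0.1505]
orientation: [-2.958, 0.035, -0.78]
contact_force: [-3.5, -1.2, 5.8]
finger_gap: 0.0234
grip_force: 50.0
t 5.83 q [-0.55  0.16  2.26  0.83  0.45  0.33] p [ 0.5336 -0.2011  0.1505] gap 0.0234
xyz cm [0.09 0.05 1.55] dr [-0.1  0.1 20.3]
[-3.53001589 -1.1892136   5.77665912] [0.08196058 0.68231743 0.08521383] [-0.28510126  0.66909659 -6.83491468] [ 0.19784328 -0.66343313  0.01582842]
```

```bash
python3 -m jog '[{"xyz":[0,0,0],"dr":[0,0,-7]},{"xyz":[0,0,0],"dr":[0,0,-14]},{"xyz":[0,0,0],"dr":[0,0,-21]},{"xyz":[0,0,0],"dr":[0,0,-26]},{"xyz":[0,0,-0.3],"dr":[0,0,-26]}]'
cat > f.py <<'E'
from h import *
o=get_obs(); Rc=R.from_rotvec(o['orientation']).as_matrix()
a=R.from_matrix(Rg(-30).T@Rc).as_rotvec(degrees=True)
print('turn',-a[2].round(1),'out',((o['ee_pos']-np.array([.5295,-.202,.1573]))@n*1000).round(2),'mm F tool',(Rc.T@o['contact_force']).round(1),'T tool',(Rc.T@o['torque']).round(2),'q',o['qpos'].round(2),'gap',o['finger_gap'].round(4))
E
python3 f.py
```

```text
clock: 6.45
ee_pos: [0.5319, -0.2012, 0.1525]
orientation: [2.935, 0.637, 0.799]
contact_force: [39.4, -1.0, -50.4]
finger_gap: 0.024
grip_force: 49.9Traceback (most recent call last):
  File "f.py", line 4, in <module>
    print('turn',-a[2].round(1),'out',((o['ee_pos']-np.array([.5295,-.202,.1573]))@n*1000).round(2),'mm F tool',(Rc.T@o['contact_force']).round(1),'T tool',(Rc.T@o['torque']).round(2),'q',o['qpos'].round(2),'gap',o['finger_gap'].round(4))
                                                                                                                                                                                                                     ^^^^^^^^^^^^^^^^^^^^^
AttributeError: 'float' object has no attribute 'round'
```

```bash
sed -i "s/o\['finger_gap'\].round(4)/o['finger_gap']/" f.py; python3 f.py
python3 -m jog '[{"xyz":[0,0,0.15],"dr":[0,0,0]},{"xyz":[0,0,0.15],"dr":[0,0,-3.5]},{"xyz":[0,0,0.15],"dr":[0,0,-3.5]},{"xyz":[0,0,0.03],"dr":[0,0,-3.5]},{"xyz":[0,0,0.03],"dr":[0,0,-3.5]}]';python3 f.py
```

```text
turn 46.2 out -5.39 mm F tool [ 6.4  8.9 63.1] T tool [-1.66  0.52 -0.22] q [-0.56  0.15  2.26  0.82  0.45 -0.11] gap 0.02397444925714249
clock: 7.08
ee_pos: [0.5322, -0.2014, 0.1525]
orientation: [2.901, 0.72, 0.793]
contact_force: [6.4, -0.3, -6.5]
finger_gap: 0.024
grip_force: 50.0
turn 49.6 out -5.57 mm F tool [1.7 1.9 8.8] T tool [-0.09 -0.48 -0.02] q [-0.56  0.15  2.26  0.83  0.45 -0.18] gap 0.02401212665248362
```

```bash
python3 -m jog '[{"xyz":[0,0,0.15],"dr":[0,0,0]},{"xyz":[0,0,0.15],"dr":[0,0,-3.5]},{"xyz":[0,0,0.15],"dr":[0,0,-3.5]},{"xyz":[0,0,-0.03],"dr":[0,0,-3.5]},{"xyz":[0,0,-0.03],"dr":[0,0,-3.5]}]';python3 f.py
python3 -m jog '[{"xyz":[0,0,0.15],"dr":[0,0,0]},{"xyz":[0,0,0.15],"dr":[0,0,-3.5]},{"xyz":[0,0,0.15],"dr":[0,0,-3.5]},{"xyz":[0,0,0],"dr":[0,0,-3.5]},{"xyz":[0,0,0],"dr":[0,0,-3.5]}]';python3 f.py
```

```text
clock: 7.7
ee_pos: [0.5321, -0.2014, 0.1525]
orientation: [2.863, 0.806, 0.786]
contact_force: [11.7, 0.4, -15.6]
finger_gap: 0.0238
grip_force: 50.0
turn 53.1 out -5.49 mm F tool [ 1.6  2.1 19.3] T tool [-0.37 -0.14 -0.08] q [-0.56  0.15  2.26  0.83  0.45 -0.24] gap 0.023766095353280784
clock: 8.32
ee_pos: [0.5321, -0.2014, 0.1526]
orientation: [2.823, 0.889, 0.779]
contact_force: [12.2, -0.6, -15.8]
finger_gap: 0.0238
grip_force: 50.0
turn 56.7 out -5.44 mm F tool [ 1.1  3.3 19.7] T tool [-0.39 -0.26 -0.12] q [-0.56  0.15  2.26  0.83  0.45 -0.3 ] gap 0.02379635021757335
```

Still blocked at 53 and 56.5, with the pull force rising clearly. Carrying on.

```bash
python3 -m jog '[{"xyz":[0,0,0.15],"dr":[0,0,0]},{"xyz":[0,0,0.15],"dr":[0,0,-3.5]},{"xyz":[0,0,0.15],"dr":[0,0,-3.5]},{"xyz":[0,0,0],"dr":[0,0,-3.5]},{"xyz":[0,0,0],"dr":[0,0,-3.5]}]';python3 f.py
```

```text
clock: 8.95
ee_pos: [0.5321, -0.2014, 0.1526]
orientation: [2.781, 0.97, 0.771]
contact_force: [11.6, 0.5, -14.4]
finger_gap: 0.0236
grip_force: 50.0
turn 60.2 out -5.37 mm F tool [ 1.9  2.4 18.3] T tool [-0.28 -0.27 -0.07] q [-0.56  0.15  2.26  0.83  0.45 -0.36] gap 0.02358992489070535
```

```bash
python3 -m jog '[{"xyz":[0,0,0.15],"dr":[0,0,0]},{"xyz":[0,0,0.15],"dr":[0,0,-3.5]},{"xyz":[0,0,0.15],"dr":[0,0,-3.5]},{"xyz":[0,0,0],"dr":[0,0,-3.5]},{"xyz":[0,0,0],"dr":[0,0,-3.5]}]';python3 f.py
```

```text
clock: 9.57
ee_pos: [0.532, -0.2014, 0.1528]
orientation: [2.737, 1.05, 0.763]
contact_force: [4.4, 0.5, -8.1]
finger_gap: 0.0237
grip_force: 50.0
turn 63.7 out -5.16 mm F tool [-0.3  0.   9.2] T tool [ 0.21 -0.61 -0.06] q [-0.56  0.15  2.26  0.82  0.45 -0.42] gap 0.02368422421380795
```

```bash
python3 -m jog '[{"xyz":[0,0,-0.05],"dr":[0,0,0]},{"xyz":[0,0,-0.05],"dr":[0,0,0]}]';python3 f.py
```

```text
clock: 9.82
ee_pos: [0.5319, -0.2014, 0.153]
orientation: [2.737, 1.05, 0.763]
contact_force: [12.0, 0.9, -13.9]
finger_gap: 0.0238
grip_force: 50.0
turn 63.7 out -4.92 mm F tool [ 2.4  2.7 18.1] T tool [-0.16 -0.4  -0.08] q [-0.56  0.15  2.26  0.82  0.45 -0.42] gap 0.02376818292545104
```

```bash
python3 -m jog '[{"xyz":[0,0,0.2],"dr":[0,0,0]},{"xyz":[0,0,0.2],"dr":[0,0,-3.5]},{"xyz":[0,0,0.2],"dr":[0,0,-3.5]},{"xyz":[0,0,0],"dr":[0,0,-3.5]},{"xyz":[0,0,0],"dr":[0,0,-3.5]}]';python3 f.py
```

```text
clock: 10.45
ee_pos: [0.5316, -0.2013, 0.1532]
orientation: [2.692, 1.128, 0.754]
contact_force: [2.9, 1.4, -6.2]
finger_gap: 0.0239
grip_force: 50.0
turn 67.2 out -4.62 mm F tool [ 0.3 -1.   6.9] T tool [ 0.55 -0.7  -0.04] q [-0.56  0.15  2.26  0.82  0.45 -0.48] gap 0.023944193438564708
```

```bash
python3 -m jog '[{"xyz":[0,0,-0.1],"dr":[0,0,0]},{"xyz":[0,0,-0.1],"dr":[0,0,0]}]';python3 f.py
python3 - <<'E'
from h import *
d=get_image('wrist'); np.savez('w2.npz',**d); 
cv2.imwrite('pics/w2.png',cv2.resize(d['img'][190:480,170:470,::-1],None,fx=2,fy=2))
E
```

```text
clock: 10.7
ee_pos: [0.5306, -0.2009, 0.1541]
orientation: [2.692, 1.131, 0.754]
contact_force: [-9.8, 4.6, 5.4]
finger_gap: 0.0236
grip_force: 50.0
turn 67.2 out -3.42 mm F tool [-0.5 -7.9 -9.1] T tool [ 1.56 -0.42 -0.45] q [-0.56  0.15  2.26  0.82  0.46 -0.48] gap 0.02362509708450151
```

View pics/w2.png

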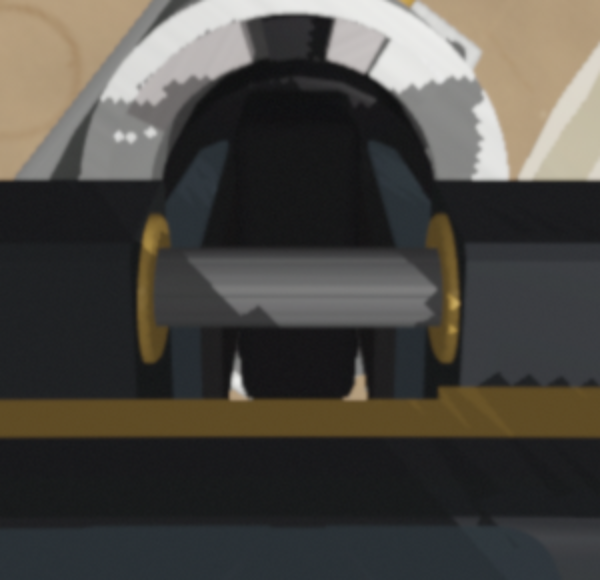

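At 67° the pull force flipped to the spring's outward push, so the cap is free. In the picture the bar sits square in the fingers under the flange opening at (290,40). Drawing out.

```bash
python3 -m jog '[{"xyz":[0,0,-0.15],"dr":[0,0,0]},{"xyz":[0,0,-0.3],"dr":[0,0,0]},{"xyz":[0,0,-0.3],"dr":[0,0,0]}]';python3 f.py
```

```text
clock: 11.12
ee_pos: [0.529, -0.2009, 0.1565]
orientation: [2.692, 1.131, 0.754]
contact_force: [-7.0, 4.9, 1.4]
finger_gap: 0.0237
grip_force: 50.0
turn 67.2 out -0.53 mm F tool [-0.2 -7.5 -4.3] T tool [ 1.6  -0.44 -0.36] q [-0.56  0.14  2.26  0.81  0.46 -0.47] gap 0.023656471137154248
```

```bash
python3 -m jog '[{"xyz":[0,-0.02,-0.25],"dr":[0,0,0]},{"xyz":[0,-0.04,-0.5],"dr":[0,0,0]},{"xyz":[0,-0.04,-0.75],"dr":[0,0,0]},{"xyz":[0,-0.04,-1.0],"dr":[0,0,0]},{"xyz":[0,-0.04,-1.0],"dr":[0,0,0]}]';python3 f.py
```

```text
clock: 11.75
ee_pos: [0.5239, -0.2017, 0.165]
orientation: [2.692, 1.13, 0.754]
contact_force: [-4.2, 3.9, -3.6]
finger_gap: 0.0239
grip_force: 50.0
turn 67.2 out 9.39 mm F tool [-1.2 -6.5  1.4] T tool [ 1.74 -0.49 -0.27] q [-0.57  0.12  2.27  0.79  0.48 -0.45] gap 0.023856126464874165
```

```bash
python3 -m jog '[{"xyz":[0,-0.05,-0.5],"dr":[0,0,0]},{"xyz":[0,-0.05,-1.0],"dr":[0,0,0]},{"xyz":[0,-0.05,-1.6],"dr":[0,0,0]},{"xyz":[0,-0.05,-2.3],"dr":[0,0,0]},{"xyz":[0,-0.05,-3.0],"dr":[0,0,0]}]';python3 f.py
python3 -m jog '[{"xyz":[0,0,-1.0],"dr":[0,0,0]},{"xyz":[0,0,-2.0],"dr":[0,0,0]},{"xyz":[0,0,-3],"dr":[0,0,0]},{"xyz":[0,0,-4],"dr":[0,0,0]},{"xyz":[0,0,-5.0],"dr":[0,0,0]}]';python3 f.py
```

```text
clock: 12.38
ee_pos: [0.5093, -0.2043, 0.1919]
orientation: [2.691, 1.128, 0.754]
contact_force: [0.3, 0.3, -3.1]
finger_gap: 0.0234
grip_force: 50.0
turn 67.2 out 40.1 mm F tool [-0.9 -1.   2.9] T tool [ 0.44 -0.7  -0.  ] q [-0.59  0.05  2.28  0.72  0.53 -0.39] gap 0.023350654160273075
clock: 13.0
ee_pos: [0.4845, -0.2078, 0.2353]
orientation: [2.691, 1.128, 0.754]
contact_force: [-0.7, 0.0, -4.0]
finger_gap: 0.0237
grip_force: 50.0
turn 67.2 out 90.22 mm F tool [-2.  -1.7  3.1] T tool [ 0.45 -0.71  0.  ] q [-0.63 -0.07  2.29  0.64  0.63 -0.32] gap 0.023709228795169675
```

```bash
cat >> h.py <<'E'
def goal(p):
    o=get_obs(); Rc=R.from_rotvec(o['orientation']).as_matrix(); z=Rc[:,2]; a=np.cross(z,[0,0,-1]); s=np.linalg.norm(a)
    Rt=(R.from_rotvec(a/max(s,1e-9)*np.arctan2(s,-z[2]))).as_matrix()@Rc
    rel(p,Rt)
E
python3 -m jog '[{"xyz":[0,0,-1.5],"dr":[0,0,0]},{"xyz":[0,0,-3.0],"dr":[0,0,0]},{"xyz":[0,0,-4.5],"dr":[0,0,0]},{"xyz":[0,0,-6],"dr":[0,0,0]},{"xyz":[0,0,-7],"dr":[0,0,0]}]';python3 f.py
python3 -c "
from h import *
goal([.664,.115,.30])"
```

```text
clock: 13.62
ee_pos: [0.45, -0.2131, 0.2964]
orientation: [2.69, 1.128, 0.755]
contact_force: [-0.1, -0.1, -3.8]
finger_gap: 0.0238
grip_force: 50.0
turn 67.2 out 160.6 mm F tool [-1.6 -1.1  3.3] T tool [ 0.45 -0.69 -0.04] q [-0.69 -0.21  2.29  0.55  0.78 -0.26] gap 0.02376867585522646
t 13.62 q [-0.69 -0.21  2.29  0.55  0.78 -0.26] p [ 0.45   -0.2131  0.2964] gap 0.0238
xyz cm [35.79 -9.71 12.62] dr [ 18.1 -23.8   0. ]
```

```bash
python3 -m jog '[{"xyz":[2,-0.6,0.4],"dr":[3,-4,0]},{"xyz":[6,-1.7,1.9],"dr":[6,-8,0]},{"xyz":[10,-2.8,3.3],"dr":[9,-12,0]},{"xyz":[14,-3.9,4.7],"dr":[12,-16,0]},{"xyz":[17,-4.7,5.9],"dr":[15,-20,0]}]'
python3 -c "
from h import *
goal([.664,.115,.29])"
```

```text
clock: 14.25
ee_pos: [0.5518, -0.0549, 0.2982]
orientation: [2.874, 1.205, 0.124]
contact_force: [-0.2, -1.0, -2.6]
finger_gap: 0.0238
grip_force: 50.0
t 14.25 q [-0.15  0.01  2.01  0.03  1.04  0.61] p [ 0.5518 -0.0549  0.2982] gap 0.0238
xyz cm [19.89 -3.97  1.91] dr [ 3.  -3.7 -0. ]
```

```bash
python3 -m jog '[{"xyz":[4,-0.8,0.3],"dr":[1,-1,0]},{"xyz":[9,-1.8,0.8],"dr":[2,-2.5,0]},{"xyz":[14,-2.8,1.3],"dr":[3,-3.7,0]},{"xyz":[18,-3.6,1.7],"dr":[3,-3.7,0]},{"xyz":[19.9,-4,1.9],"dr":[3,-3.7,0]}]'
python3 -m jog '[{"xyz":[0,0,2],"dr":[0,0,0]},{"xyz":[0,0,4],"dr":[0,0,0]},{"xyz":[0,0,6],"dr":[0,0,0]},{"xyz":[0,0,8],"dr":[0,0,0]},{"xyz":[0,0,9],"dr":[0,0,0]}]'
python3 - <<'E'
from h import *
goal([.664,.115,.29])
for n_,b in [('scene',(280,150,420,270)),('side',(220,190,360,340))]:
    d=get_image(n_); np.savez(n_+'2.npz',**d,P=cloud(d)); 
    if n_=='side': x0,y0,x1,y1=b; cv2.imwrite('pics/s2.png',cv2.resize(d['img'][y0:y1,x0:x1,::-1],None,fx=4,fy=4))
E
```

```text
clock: 14.88
ee_pos: [0.6639, 0.1152, 0.2896]
orientation: [-2.896, -1.215, -0.003]
contact_force: [-0.3, -0.1, -3.9]
finger_gap: 0.0239
grip_force: 50.0
clock: 15.5
ee_pos: [0.6627, 0.1133, 0.1981]
orientation: [-2.897, -1.213, -0.001]
contact_force: [0.5, -0.1, -2.5]
finger_gap: 0.0238
grip_force: 50.0
t 15.5 q [0.13 0.35 1.8  0.   0.99 0.91] p [0.6627 0.1133 0.1981] gap 0.0238
xyz cm [ 0.22 -0.03 -9.19] dr [-0.  -0.1 -0. ]
```

View pics/s2.png

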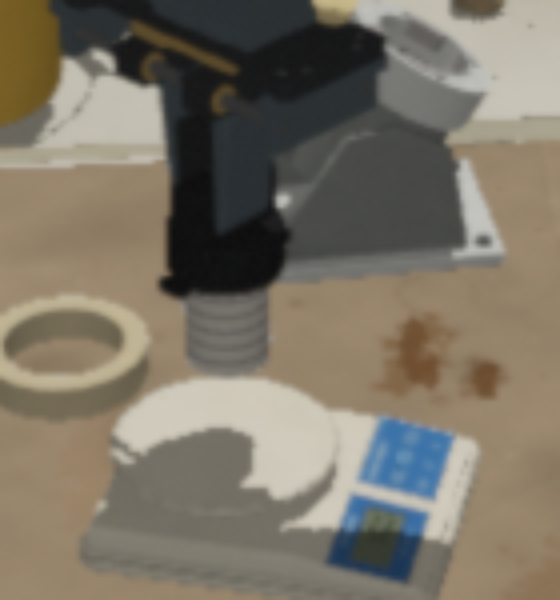

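Run:
```python
from h import *
d=np.load('side2.npz');P=d['P']
for r in range(264,286,2): 
    q=P[r,268:286]; q=q[(q[:,2]>.06)&(abs(q[:,0]-.66)<.06)&(abs(q[:,1]-.12)<.06)]
    print(r,len(q),q.mean(0).round(4) if len(q) else '')
d=np.load('scene2.npz');p=d['P'].reshape(-1,3)
q=p[(p[:,2]>.09)&(p[:,2]<.17)&(np.hypot(p[:,0]-.663,p[:,1]-.113)<.06)]; print('scene',len(q),q.min(0),q.max(0))
```

```text
264 18 [0.6562 0.1328 0.1534]
266 18 [0.6563 0.133  0.1484]
268 18 [0.6565 0.1328 0.1431]
270 18 [0.6566 0.1332 0.1381]
272 18 [0.6567 0.1336 0.1332]
274 18 [0.6569 0.1336 0.1279]
276 18 [0.6571 0.1328 0.1222]
278 18 [0.6572 0.1331 0.1171]
280 18 [0.6573 0.1341 0.1125]
282 16 [0.6596 0.1328 0.1063]
284 8 [0.6599 0.1339 0.1017]
scene 159 [0.6305129  0.07385742 0.10148416] [0.68709965 0.12205609 0.16995514]
```

```bash
python3 -m jog '[{"xyz":[0.2,0,1],"dr":[0,0,0]},{"xyz":[0.2,0,2],"dr":[0,0,0]},{"xyz":[0.2,0,3],"dr":[0,0,0]},{"xyz":[0.2,0,4],"dr":[0,0,0]},{"xyz":[0.2,0,4.5],"dr":[0,0,0]}]' - 20
python3 -m jog '[{"xyz":[0,0,0.1],"dr":[0,0,0]},{"xyz":[0,0,0.2],"dr":[0,0,0]},{"xyz":[0,0,0.3],"dr":[0,0,0]},{"xyz":[0,0,0.4],"dr":[0,0,0]},{"xyz":[0,0,0.5],"dr":[0,0,0]}]'
```

```text
clock: 16.23
ee_pos: [0.6645, 0.1152, 0.154]
orientation: [-2.897, -1.214, -0.002]
contact_force: [0.9, -0.6, -2.8]
finger_gap: 0.0237
grip_force: 20.0
clock: 16.85
ee_pos: [0.6648, 0.1153, 0.1499]
orientation: [-2.897, -1.214, -0.004]
contact_force: [-0.4, -0.4, -2.4]
finger_gap: 0.0238
grip_force: 20.0
```

```bash
for i in 1 2; do python3 -m jog '[{"xyz":[0,0,0.05],"dr":[0,0,0]},{"xyz":[0,0,0.1],"dr":[0,0,0]},{"xyz":[0,0,0.15],"dr":[0,0,0]},{"xyz":[0,0,0.2],"dr":[0,0,0]},{"xyz":[0,0,0.2],"dr":[0,0,0]}]' - 10; done
```

```text
clock: 17.48
ee_pos: [0.6648, 0.1153, 0.1479]
orientation: [-2.897, -1.214, -0.003]
contact_force: [-0.2, -0.3, -2.4]
finger_gap: 0.0239
grip_force: 10.0
clock: 18.1
ee_pos: [0.6648, 0.1153, 0.1459]
orientation: [-2.897, -1.214, -0.003]
contact_force: [0.3, 0.0, -3.4]
finger_gap: 0.0242
grip_force: 10.0
```

```bash
for i in 1 2; do python3 -m jog '[{"xyz":[0,0,0.05],"dr":[0,0,0]},{"xyz":[0,0,0.1],"dr":[0,0,0]},{"xyz":[0,0,0.15],"dr":[0,0,0]},{"xyz":[0,0,0.2],"dr":[0,0,0]},{"xyz":[0,0,0.2],"dr":[0,0,0]}]'; done
```

```text
clock: 18.73
ee_pos: [0.6648, 0.1153, 0.1438]
orientation: [-2.897, -1.214, -0.003]
contact_force: [-0.1, -0.6, -3.2]
finger_gap: 0.0237
grip_force: 10.0
clock: 19.35
ee_pos: [0.6657, 0.1155, 0.1434]
orientation: [-2.897, -1.214, -0.007]
contact_force: [-3.0, 1.4, 11.8]
finger_gap: 0.024
grip_force: 10.0
```

```bash
python3 -m jog '[{"xyz":[0,0,-0.1],"dr":[0,0,0]},{"xyz":[0,0,-0.12],"dr":[0,0,0]}]'
python3 -m jog '[{"xyz":[0,0,0],"dr":[0,0,0]},{"xyz":[0,0,0],"dr":[0,0,0]},{"xyz":[0,0,0],"dr":[0,0,0]},{"xyz":[0,0,0],"dr":[0,0,0]},{"xyz":[0,0,0],"dr":[0,0,0]}]' 7
```

```text
clock: 19.6
ee_pos: [0.6651, 0.1153, 0.1434]
orientation: [-2.897, -1.214, -0.005]
contact_force: [0.6, 0.5, 0.4]
finger_gap: 0.0241
grip_force: 10.0
clock: 20.23
ee_pos: [0.6648, 0.1153, 0.1431]
orientation: [-2.897, -1.214, -0.003]
contact_force: [0.3, -0.0, -0.1]
finger_gap: 0.0689
grip_force: 0.0
```

```bash
python3 -m jog '[{"xyz":[0,0,-1],"dr":[0,0,0]},{"xyz":[0,0,-3],"dr":[0,0,0]},{"xyz":[0,0,-6],"dr":[0,0,0]},{"xyz":[0,0,-10],"dr":[0,0,0]},{"xyz":[0,0,-14],"dr":[0,0,0]}]'
python3 - <<'E'
from h import *
d=get_image('side');x0,y0,x1,y1=180,160,460,440; cv2.imwrite('pics/s3.png',cv2.resize(d['img'][y0:y1,x0:x1,::-1],None,fx=2.1,fy=2.1))
E
```

```text
clock: 20.85
ee_pos: [0.6646, 0.1151, 0.2861]
orientation: [-2.897, -1.214, -0.006]
contact_force: [-0.2, -0.3, 0.1]
finger_gap: 0.0701
grip_force: 0.0
```

View pics/s3.png

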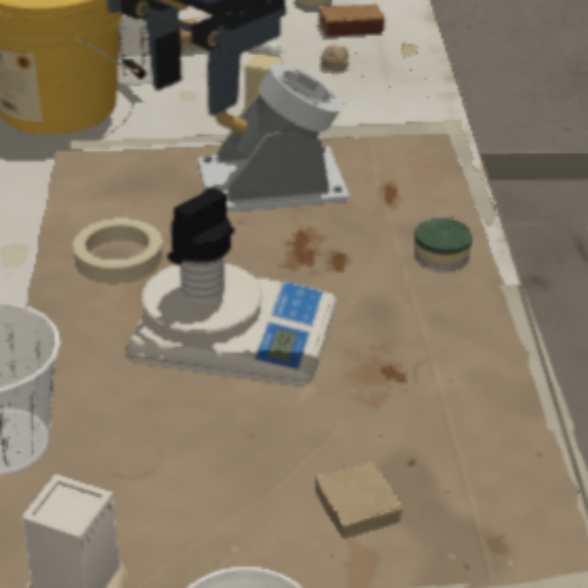

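The cartridge stands upright mid-pan, with its foot at (203,297) and the pan centre at (202,298). The gripper is clear and the bystanders haven't moved.

```bash
python3 -c "
from station import *
print(hand_in())"
```

```text
the job is handed in; nothing more can be done
None
```

The desiccant cartridge came free about 67° round and now stands upright in the middle of the scale's pan; the gripper is clear, the other loose things look unmoved, and the job was handed in at about 21 s (no verdict was returned).

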